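Shift the pug mill into third and start it

ROBOT

A 6-joint arm with a two-finger parallel gripper is mounted at the origin on the work surface. World frame = base frame: x ahead of the robot, y to its left, z up, the work surface at z = 0. Lengths are in m, angles in rad, forces in N, time in s.
With the tool pointing down it reaches from about 0.35 to 0.775 m from the base axis. Payload 7.3 kg.
Tool frame: the origin (TCP) lies between the finger pads; the fingertips stand 8 mm ahead of it and the grasp point (between the pads) lies 11 mm behind it (robot.nose_length is the distance from the TCP to the fingertips, in m); z points along the fingers, y is the line along which they close (so a half turn about z gives the same grasp; the last joint's range is limited). The gripper opens to 92 mm and grips with 3 to 60 N. Pads are 19 mm wide; open, the fingers measure 130 mm over their backs; the gripper's body (75 mm by 190 mm) begins 47 mm behind the grasp point.
Start: joints at [-1.44, 0.342, 1.524, -0, 1.275, -0.146], TCP at [0.143, -0.505, 0.209] pointing down, gripper open.
Joint ranges: [-2.53, 2.53], [-0.77, 2.02], [0.04, 2.7], [-1, 4.14], [0.28, 2.66], [-3.11, 3.11]. Speed limits (rad/s): [2.57, 2.57, 3.14, 3.14, 3.14, 3.14].

INTERFACE

Orientations are given as [roll, pitch, yaw] about the fixed x, y, z axes, in that order (R = Rz(yaw) Ry(pitch) Rx(roll)).
In Python, from cell import robot gives the robot as it stands. The module is installed in compiled form; this text tells all that it offers.
- The arm moves only by the shell command python3 -m jog 'ROWS' [FORCE]. ROWS is JSON, a list that holds one entry, the list of rows, each a list of 5 numbers: the gripper's target within -1 to 1 (fully open at 1, half-way at 0, shut at -1), then the shift along the tool's x, y, z in m, then the turn about the tool's z in rad. A call has 1 to 5 rows; each row is the pose to reach, as a shift and turn from the pose commanded when the call began, along the tool's axes at that moment; what a row does not reach only later rows make up. A row lasts 1/12 s, in which the tool goes at most 41.7 mm and 7.16 degrees, less where a joint would pass 70% of its speed; a pose out of reach is approached as far as the arm can. A call with a gripper value outside its range is refused whole. The fingers move at their own pace and stop on an object; FORCE is the grip in N (left out, the last holds). Time passes only in rows, so rows that repeat a pose let the fingers close. It gives the time, the measured TCP pose, the force, the opening and the grip force at its end, in the units of the state.
- robot.observe(): the state, without advancing time (a new reading comes with each control period).
- robot.read_camera(name): name is "scene" or "side" or "wrist"; returns the picture (384x512x3 uint8, red, green, blue); there is no depth.
- robot.camera_model(name): a dict with "camera_matrix" (3x3 intrinsics, pixels), "dist_coeffs" ([k1, k2, p1, p2, k3] as OpenCV has them; the pictures are not rectified), "position" and "attitude" of the camera in the world; the wrist camera has in their place "mount" (4x4, takes a point from camera to tool coordinates, whose origin is the TCP and whose axes are the flange's). Camera axes: x right, y down, z forward; pixel columns grow to the right and rows downward; lengths in m; the calibration is good to about 2 mm. A picture is of the moment at which its call begins: read the wrist's pose just before it. camera_model takes no time and is no camera call.
- robot.hand_in(): hands the job in; it is judged then, once.
The state is a dict: "time": time; "qpos": joint angles; "qvel": joint speeds; "joint_efforts": joint torques, N m; "tool_pos": TCP position; "tool_rot": TCP orientation; "contact_force": force on the tool from outside, world axes, zero at the start; "torque": the same for the moment, N m; "opening": finger opening in m; "grip_force": force on a finger pad.
Only numpy, scipy, OpenCV 4.12 (cv2) and the standard library are available. Lean on these libraries where they do the work, as an engineer would, in place of code of your own. Each camera call takes 0.05 s, during which the arm holds its last target. There are 200 camera calls.

TASK

The pug mill's gearstick has been left on the left-hand (first and second) side of its H gate: push it with your fingertips to neutral, across to the right and then fully home forwards, away from you, into third. After that, and not before, press the green start button right down and let it come up again. Only push the stick, never take its knob or stem between the fingers; do not press the red stop button, and leave the pots and the turning tool around the machine alone.

Things in the scene. Friction and masses are not known exactly. Their poses are not given: they have to be found in the camera images.
- mill: Blue pug mill fixed to the bench; origin on the bench under the middle of its gearbox (190 x 190 x 121 mm high). x axis forwards (away from operator and robot), y to the operator's left, z up. Behind it a motor (x +85 to +290, 173 mm high); to the right a barrel (y -85 to -565, up to 171 mm high) with a hopper (y -195 to -345, 216 mm high); to the left the switch box.
- gate (a point): Middle of the H gate, a 110 mm square steel plate on the gearbox, over the mill's origin, top 156 mm above the bench; mill's axes. Two slots along x, at y +18 mm (left) and -18 mm (right), 16 mm wide, joined by a 16 mm neutral channel along x = 0. Marked with pips: first left-forward, second left-back, third right-forward (3 red pips), fourth right-back. Inner corners rounded.
- gear_knob (a point): Centre of the black ball knob, 44 mm across, on the gearstick; z axis up along the stick. The stick (10 mm steel rod) pivots 72 mm above the bench over the mill's origin, 180 mm below the knob's centre; upright, the knob is 252 mm above the bench. No spring: it stays where it is left; about 4 to 7 N at the knob moves it.
- gear_fore (a joint): Fore-and-aft lean of the stick, rad: 0 in neutral, positive forwards (the mill's +x), +0.27 fully home in first or third, -0.27 fully home in second or fourth. The stick passes across freely only within about 0.035 of 0; a little beyond that it rides on the gate's rounded corners, further out the gate blocks it. It starts anywhere from -0.26 to 0.26.
- gear_across (a joint): Sideways lean of the stick, rad: 0 in the middle, positive to the right (the mill's -y), stops at -0.25 and +0.25; in the left slots -0.25 to -0.19, in the right slots 0.19 to 0.25. It starts in the left slots.
- start_top (a point): Centre of the top of the green start button, 28 mm across, on the switch box, end nearer the operator: x -35, y +160, 162 mm high in the mill's frame. Pressed straight down against a spring; stands 10 mm above its collar. The grey box, yellow on top, is 170 x 80 mm, its top 140 mm above the bench.
- start (a joint): Travel of the green start button, m: 0 up, 0.006 right down (about 5 N); springs back.
- stop_top (a point): Centre of the top of the red stop button, 34 mm across, on the same box 85 mm further from the operator (x +50, y +160 mm, 162 mm high).
- stop (a joint): Travel of the red stop button, m: 0 up, 0.006 down.
- vase_mid (a point): Middle of a loose blue vase, 72 mm across, 145 mm high, standing upright on the bench (this point is 72 mm up); z axis up.
- jar_mid (a point): Middle of a loose amber glaze jar with a white lid, 64 mm across, 85 mm high, standing on the bench; z axis up.
- bowl_mid (a point): Middle of a loose terracotta bowl, 104 mm across, 55 mm high, standing on the bench; z axis up.
- turner_mid (a point): Middle of a loose turning tool lying on the bench, wooden handle with a wire loop, 165 mm long, 20 mm high, long along its x axis.

How it is judged:
On the way, in this order (a step that is already met when the one before it is completed fails the run):
1. the gearstick is fully home in third (value of joint gear_fore above 0.235 rad and value of joint gear_across above 0.15 rad), for 0.2 s.
2. the green start button is pressed right down (value of joint start above 0.0045 m), for 0.05 s.
At the end, for the whole second after the job is handed in: The stick is home in third (gear_fore above 0.235 and gear_across above 0.15 rad), the start button has been pressed (4.5 mm or more) after that and is up again, the stop button is up, and the vase, jar, bowl and turning tool are within 15 mm of where they stood (all of step 1 and value of joint each of start, stop below 0.0015 m and distance of each of vase_mid, jar_mid, bowl_mid, turner_mid from where it was at the start of the episode below 0.015 m); the robot touches nothing.
It fails at once if start is pressed while the stick is not home in third (value of joint start above 0.002 m and (value of joint gear_fore below 0.22 rad or value of joint gear_across below 0.15 rad)).
It fails at once if the red stop button is pressed (value of joint stop above 0.002 m).
It fails at once if the knob or stem is taken between the fingers (x of the grasp point in the frame of gear_knob between -0.012 and 0.012 m and y of the grasp point in the frame of gear_knob between -0.012 and 0.012 m and z of the grasp point in the frame of gear_knob below 0.02 m).
It fails at once if a pot or the turning tool is moved, lifted or knocked over (distance of any of vase_mid, jar_mid, bowl_mid, turner_mid from where it was at the start of the episode above 0.02 m).
It also fails if it takes over 61 s, if anything falls off the work surface, if the arm or the gripper's body presses on something with over 40 N, if the wrist force passes 120 N, or if a joint passes its speed limit or range.

## Working session

There is one attempt and no reset: what is moved stays moved. The work goes in short steps, Python scripts to look and compute and a shell command to move; the robot and the scene stay as the last step left them, time stands still between calls to the robot, and variables do not carry over. Pictures are saved under pics/ and viewed, at most 10 in all, crops included, and the job is handed in when it is done.

```bash
mkdir -p pics; ls; python3 - <<'E'
from cell import robot
import cv2,numpy as np
print(robot.observe())
for n in ("scene","side"):
    m=robot.camera_model(n);print(n,m)
    cv2.imwrite(f"pics/{n}0.png",robot.read_camera(n)[:,:,::-1])
print(robot.camera_model("wrist"))
E
```

```text
pics
{'time': 0.0, 'qpos': array([-1.44001504e+00,  3.42756860e-01,  1.52501084e+00, -2.67295213e-06,
        1.27538204e+00, -1.45980517e-01]), 'qvel': array([ 3.48783053e-05,  3.76703581e-04, -1.19508824e-03,  1.59293254e-03,
       -1.05459935e-03,  5.40264152e-04]), 'joint_efforts': array([ 9.69883399e-05, -4.31234050e+01, -2.44217044e+01,  7.20440154e-02,
        5.61321003e-02, -1.31546972e-04]), 'tool_pos': array([ 0.1434263 , -0.50458516,  0.20842942]), 'tool_rot': array([-3.14005176e+00, -2.23968853e-04,  2.76762408e-01]), 'contact_force': array([ 0.06258695, -0.41945362, -0.02296811]), 'torque': array([-0.03047938, -0.01314957,  0.04951391]), 'grip_force': 0.0, 'opening': 0.09145447489482388}
scene {'camera_matrix': array([[422.70356939,   0.        , 258.04174828],
       [  0.        , 422.70356939, 183.8715597 ],
       [  0.        ,   0.        ,   1.        ]]), 'dist_coeffs': array([-0.07438484,  0.        ,  0.        ,  0.        ,  0.        ]), 'position': array([1.19228195, 0.67607247, 0.84122362]), 'attitude': array([-2.20638421,  0.02411705,  2.2382773 ])}
sid
[... 288 characters left out ...]
9134 , 0.48233438, 0.77766386]), 'attitude': array([-2.38284148,  0.0102659 , -2.27123484])}
{'camera_matrix': array([[302.98101364,   0.        , 254.35239938],
       [  0.        , 302.98101364, 191.50309006],
       [  0.        ,   0.        ,   1.        ]]), 'dist_coeffs': array([0.00174609, 0.        , 0.        , 0.        , 0.        ]), 'mount': array([[ 3.92978367e-04, -9.54024143e-01, -2.99729511e-01,
         8.10988849e-02],
       [ 9.99999832e-01,  5.02294747e-04, -2.87669420e-04,
        -1.66899332e-03],
       [ 4.24996131e-04, -2.99729348e-01,  9.54024181e-01,
        -1.76809321e-01],
       [ 0.00000000e+00,  0.00000000e+00,  0.00000000e+00,
         1.00000000e+00]])}
```

View pics/scene0.png

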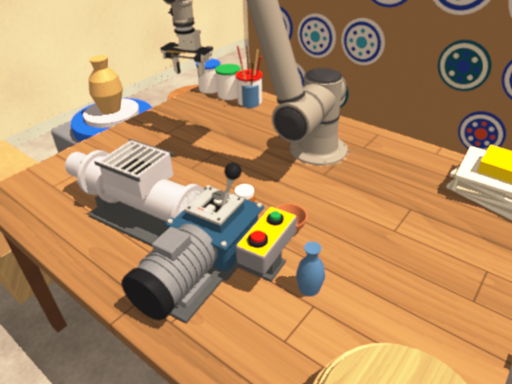

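View pics/side0.png

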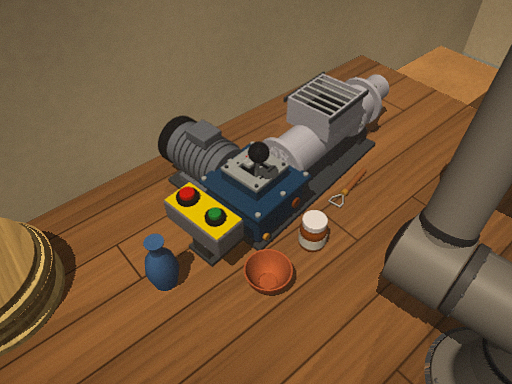

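The scene view shows green (276,217), red (258,239) and the knob at (233,171). The side view shows red (187,195), green (215,215) and the knob at (259,152). Next I'll segment these, fit the pose and check it with an overlay.

```bash
cat > h.py <<'E'
import cv2,numpy as np
from scipy.spatial.transform import Rotation as Ro
from scipy.optimize import least_squares
from cell import robot
def proj(cam,P,st=None):
    m=robot.camera_model(cam)
    if 'mount' in m:
        T=np.eye(4);T[:3,:3]=Ro.from_euler('xyz',st['tool_rot']).as_matrix();T[:3,3]=st['tool_pos'];T=T@m['mount'];R,p=T[:3,:3],T[:3,3]
    else: R=Ro.from_euler('xyz',m['attitude']).as_matrix();p=m['position']
    P=np.atleast_2d(P).astype(float)
    r=cv2.Rodrigues(R.T)[0]
    return cv2.projectPoints(P,r,-R.T@p,m['camera_matrix'],m['dist_coeffs'])[0][:,0]
def mill(p,P): # p=x,y,yaw
    c,s=np.cos(p[2]),np.sin(p[2]);P=np.atleast_2d(P)
    return np.c_[p[0]+c*P[:,0]-s*P[:,1],p[1]+s*P[:,0]+c*P[:,1],P[:,2]]
def knob(f,a): # mill frame; f fore, a across
    d=np.array([np.tan(f),-np.tan(a),1]);return np.array([0,0,.072])+.18*d/np.linalg.norm(d)
def blob(img,kind,near,r=22):
    h=cv2.cvtColor(img,cv2.COLOR_BGR2HSV);H,S,V=[h[...,i].astype(int) for i in range(3)]
    m={'green':(abs(H-70)<25)&(S>110)&(V>50),'red':((H<6)|(H>173))&(S>150)&(V>80),'black':(V<60)}[kind]
    w=np.zeros(m.shape,np.uint8);cv2.circle(w,near,r,1,-1)
    n,l,st,c=cv2.connectedComponentsWithStats((m&(w>0)).astype(np.uint8))
    i=1+np.argmax(st[1:,4]);return c[i],st[i]
E
cat > fit.py <<'E'
from h import *
near={'scene':dict(green=(276,217),red=(258,239),black=(233,171)),'side':dict(green=(215,215),red=(187,195),black=(259,152))}
im={c:cv2.imread(f'pics/{c}0.png') for c in near}
ob={}
for c in near:
    for k in near[c]: ob[c,k],s=blob(im[c],k,near[c][k],14 if k=='black' else 18);print(c,k,ob[c,k],s)
B=dict(green=[-.035,.16,.160],red=[.05,.16,.160])
def res(q): return np.concatenate([(proj(c,mill(q,B[k]))[0]-ob[c,k]) for c in near for k in B]+[(proj(c,mill(q,knob(q[3],q[4])))[0]-ob[c,'black']) for c in near])
s=least_squares(res,[.6,0,0,0,-.2]);print(s.x,s.fun.round(1))
np.save('q.npy',s.x)
q=s.x;g=.055
tiles=[]
for c in near:
    pts=[[g,g,.156],[g,-g,.156],[-g,-g,.156],[-g,g,.156],[.095,.095,.121],[-.095,.095,.121],[-.095,-.095,.121],[-.035,.16,.162],[.05,.16,.162],knob(q[3],q[4]),[0,0,.156],[0,.018,.156],[0,-.018,.156]]
    uv=proj(c,mill(q,pts));o=uv.mean(0)-[55,50];o=o.astype(int)
    t=cv2.resize(im[c][o[1]:o[1]+100,o[0]:o[0]+100],None,fx=4,fy=4,interpolation=cv2.INTER_CUBIC)
    for u in uv: cv2.circle(t,tuple(((u-o+.5)*4).astype(int)),3,(255,0,255),1)
    tiles.append(t)
cv2.imwrite('pics/fit.png',np.hstack(tiles))
E
python3 fit.py
```

```text
scene green [274.96703297 215.94505495] [269 212  13   9  91]
scene red [257.56737589 236.97163121] [250 232  16  11 141]
scene black [232.45989305 170.56684492] [226 163  15  16 187]
side green [214.16296296 213.52592593] [208 208  14  13 135]
side red [186.3452381  193.16666667] [179 187  16  14 168]
side black [258.19623656 152.87365591] [248 142  21  24 372]
[ 0.60783457  0.0518089   0.13571916 -0.25547134 -0.1930881 ] [ 0.7 -1.3  0.7 -1.6 -0.7 -1.2 -0.7 -1.   0.5  0.5  0.3 -0.5]
```

View pics/fit.png

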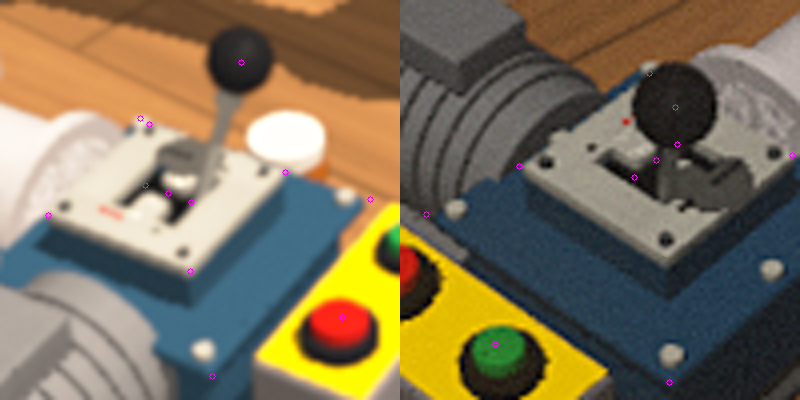

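The overlay agrees with the plate corners and buttons to about 1 px. The stick is left-back, in second (fore about -0.255, across about -0.19), and the mill is at (0.608, 0.052) with yaw 0.136. I'll raise the arm, shut the fingers and align the tool with the mill.

```bash
cat > st.py <<'E'
from h import *
q=np.load('q.npy');o=robot.observe();c,s=np.cos(q[2]),np.sin(q[2]);Ri=np.array([[c,s,0],[-s,c,0],[0,0,1]])
print('t',round(o['time'],2),'mill TCP mm',(1000*Ri@(o['tool_pos']-[q[0],q[1],0])).round(1),'yaw rel',round(o['tool_rot'][2]-q[2],4),'F mill',(Ri@o['contact_force']).round(1),'open',round(o['opening'],4))
E
python3 -m jog '[[[-1,0,0,-0.03,0.07],[-1,0,0,-0.06,0.141],[-1,0,0,-0.09,0.141],[-1,0,0,-0.09,0.141],[-1,0,0,-0.09,0.141]]]' 20; python3 st.py
```

```text
time: 0.52
tool_pos: [0.1436, -0.5056, 0.3004]
tool_rot: [3.138, 0.0, 0.136]
contact_force: [0.4, 0.6, -0.8]
opening: 0.0632
grip_force: 0.0
t 0.52 mill TCP mm [-535.4 -489.4  300.4] yaw rel 0.0003 F mill [ 0.4  0.5 -0.8] open 0.0632
```

```bash
python3 -m jog '[[[-1,0.035,-0.01,0,0],[-1,0.07,-0.02,0,0],[-1,0.105,-0.03,0,0],[-1,0.14,-0.04,0,0],[-1,0.175,-0.05,0,0]]]' >/dev/null; python3 -m jog '[[[-1,0.03,-0.025,0,0],[-1,0.06,-0.05,0,0],[-1,0.09,-0.075,0,0],[-1,0.12,-0.1,0,0],[-1,0.15,-0.125,0,0]]]'>/dev/null;  python3 -m jog '[[[-1,0.016,-0.035,0,0],[-1,0.032,-0.07,0,0],[-1,0.048,-0.105,0,0],[-1,0.064,-0.14,0,0],[-1,0.08,-0.175,0,0]]]'>/dev/null; python3 -m jog '[[[-1,0,-0.035,0,0],[-1,0,-0.07,0,0],[-1,0,-0.105,0,0],[-1,0,-0.14,0,0],[-1,0,-0.173,0,0]]]'>/dev/null; python3 -m jog '[[[-1,0,0,0,0],[-1,0,0,0,0]]]'; python3 st.py
```

```text
time: 2.35
tool_pos: [0.473, 0.0693, 0.2977]
tool_rot: [-3.141, 0.003, 0.139]
contact_force: [0.9, -0.3, 0.3]
opening: 0.0003
grip_force: 0.0
t 2.35 mill TCP mm [-131.2   35.6  297.7] yaw rel 0.0038 F mill [ 0.9 -0.4  0.3] open 0.0003
```

```bash
python3 -m jog '[[[-1,0,0,0.02,0],[-1,0,0,0.04,0],[-1,0,0,0.06,0],[-1,0.015,0,0.06,0],[-1,0.03,0,0.06,0]]]' ; python3 -m jog '[[[-1,0.01,0,0,0],[-1,0.02,0,0,0],[-1,0.03,0,0,0],[-1,0.036,0,0,0],[-1,0.036,0,0,0]]]'; python3 st.py
cat > look.py <<'E'
import sys
from h import *
q=np.load('q.npy');tag=sys.argv[1];g=[float(v) for v in sys.argv[2:4]]
ob={};ims=[]
for c in ('scene','side'):
    im=np.ascontiguousarray(robot.read_camera(c)[:,:,::-1]);p=proj(c,mill(q,knob(*g)))[0]
    ob[c],s=blob(im,'black',tuple(int(v) for v in p.round()),16);print(c,p.round(1),ob[c].round(1),s)
    o=(p-[50,50]).astype(int);ims.append(cv2.resize(im[o[1]:o[1]+100,o[0]:o[0]+100],None,fx=4,fy=4,interpolation=cv2.INTER_CUBIC))
s=least_squares(lambda v:np.concatenate([proj(c,mill(q,knob(*v)))[0]-ob[c] for c in ob]),g)
print('fore,across',s.x.round(3),'res',s.fun.round(1),'knob mm',(1000*knob(*s.x)).round(1))
cv2.imwrite(f'pics/{tag}.png',np.hstack(ims))
E
python3 look.py a -0.12 -0.21
```

```text
time: 2.77
tool_pos: [0.5026, 0.0704, 0.2368]
tool_rot: [-3.142, 0.005, 0.134]
contact_force: [0.9, -0.6, -0.2]
opening: 0.0001
grip_force: 0.0
time: 3.18
tool_pos: [0.5393, 0.0756, 0.239]
tool_rot: [-3.141, 0.002, 0.134]
contact_force: [-5.9, -0.1, 9.2]
opening: 0.0001
grip_force: 4.6
t 3.18 mill TCP mm [-64.7  32.8 239. ] yaw rel -0.0014 F mill [-5.8  0.7  9.2] open 0.0001
scene [228.9 175. ] [231.1 171.6] [223 164  17  16 213]
side [248.6 146.9] [251.9 145. ] [237 131  27  32 315]
fore,across [-0.156 -0.185] res [-2.3  1.6  0.5  2.2] knob mm [-27.6  32.8 246.8]
```

View pics/a.png

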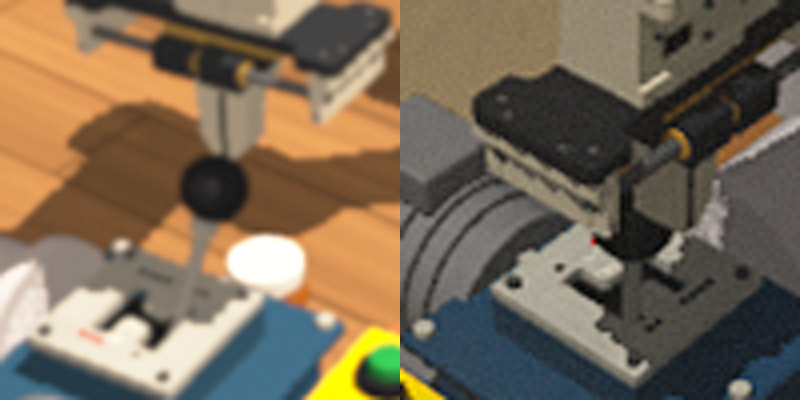

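The scene view shows the knob clear at (231,172), with the fingers behind it. In the side view they partly hide it, so I'll solve from the scene camera alone.

```bash
sed -i "s/for c in ('scene','side')/for c in ('scene',)/" look.py; python3 look.py b -0.18 -0.21; python3 st.py
```

```text
scene [231.2 173.3] [231.1 171.6] [223 164  17  16 213]
fore,across [-0.219 -0.185] res [-0.  0.] knob mm [-38.5  32.3 244.9]
t 3.33 mill TCP mm [-65.4  32.8 238.9] yaw rel -0.0014 F mill [-4.8  0.9  6.9] open 0.0004
```

```bash
sed -i "s/for c in ('scene',)/for c in ('scene','side')/" look.py; python3 -m jog '[[[-1,0.006,0,0,0],[-1,0.012,0,0,0],[-1,0.018,0,0,0],[-1,0.023,0,0,0],[-1,0.027,0,0,0]]]'; python3 st.py;  python3 -m jog '[[[-1,0,0,0,0],[-1,-0.015,0,0,0],[-1,-0.045,0,0,0],[-1,-0.08,0,0,0],[-1,-0.08,0,0,0]]]'; python3 st.py; python3 look.py c -0.03 -0.21
```

```text
time: 3.75
tool_pos: [0.5672, 0.0801, 0.2431]
tool_rot: [-3.141, -0.006, 0.135]
contact_force: [-7.7, 4.0, 27.5]
opening: 0.0004
grip_force: 11.6
t 3.75 mill TCP mm [-36.5  33.5 243.1] yaw rel -0.0008 F mill [-7.1  5.  27.5] open 0.0004
time: 4.17
tool_pos: [0.4804, 0.0682, 0.2372]
tool_rot: [-3.141, 0.008, 0.135]
contact_force: [1.5, 1.0, -0.2]
opening: 0.0007
grip_force: 0.0
t 4.17 mill TCP mm [-124.1   33.5  237.2] yaw rel -0.0011 F mill [ 1.6  0.8 -0.2] open 0.0007
scene [225.3 178. ] [224.8 176.1] [217 168  16  17 195]
side [242.8 143.2] [246.4 141.4] [230 129  30  28 355]
fore,across [-0.053 -0.175] res [-0.7 -0.  -0.   0.8] knob mm [ -9.3  31.2 249. ]
```

View pics/c.png

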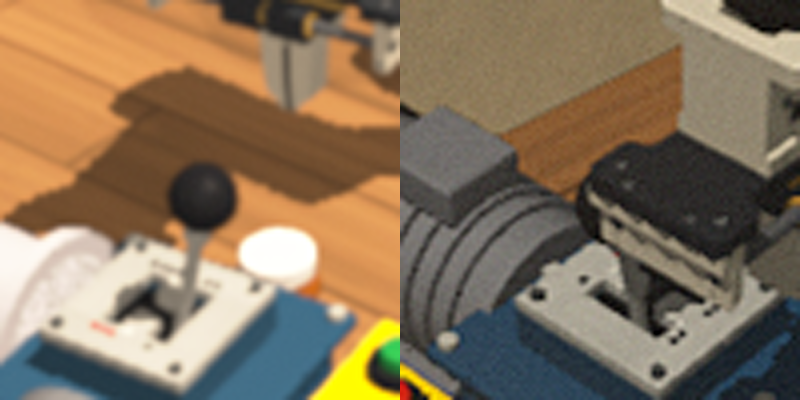

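The hand still hides the knob in the side view; in the scene view the knob is clear at (225,176). I'll move the hand aside to the right and measure again.

```bash
python3 -m jog '[[[-1,-0.02,0.035,-0.01,0],[-1,-0.04,0.07,-0.02,0],[-1,-0.04,0.105,-0.02,0],[-1,-0.04,0.14,-0.02,0],[-1,-0.04,0.14,-0.02,0]]]'>/dev/null;  python3 st.py; python3 look.py d -0.04 -0.2
```

```text
t 4.68 mill TCP mm [-156.8 -112.3  258.9] yaw rel -0.0056 F mill [ 0.5 -0.2 -0.1] open 0.0003
scene [225.1 177.3] [225.3 176. ] [218 168  16  17 190]
side [244.  143.1] [244.8 144.5] [229 134  28  22 382]
fore,across [-0.058 -0.201] res [ 0.7  0.7  0.4 -0.7] knob mm [-10.3  35.9 248.1]
```

View pics/d.png

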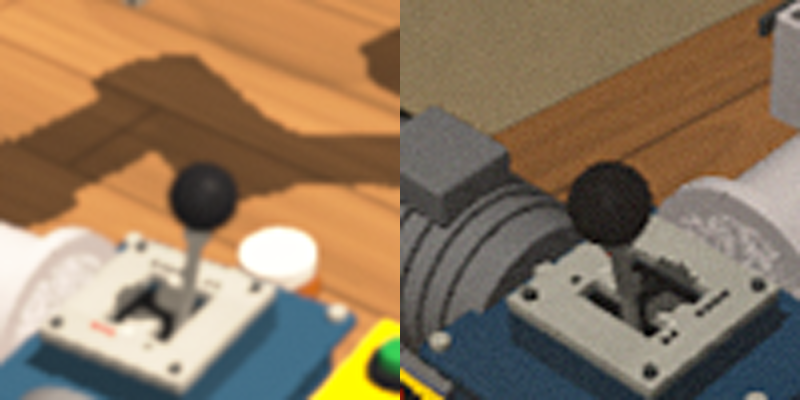

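Ball centres: scene (225.3,176.0), side (246.1,143.4). The side blob had merged with the motor's shadow, so I'll refit by hand.

```bash
cat > kf.py <<'E'
import sys
from h import *
q=np.load('q.npy');a=[float(v) for v in sys.argv[1:5]]
s=least_squares(lambda v:np.concatenate([proj(c,mill(q,knob(*v)))[0]-a[2*i:2*i+2] for i,c in enumerate(('scene','side'))]),[0,0])
print(s.x.round(3),s.fun.round(1),(1000*knob(*s.x)).round(1))
E
python3 kf.py 225.3 176 246.1 143.4
```

```text
[-0.063 -0.188] [ 0.   0.1  0.1 -0.1] [-11.2  33.7 248.5]
```

```bash
python3 -m jog '[[[-1,0,-0.035,0,0],[-1,0,-0.07,0,0],[-1,0,-0.105,0,0],[-1,0.02,-0.14,0.007,0],[-1,0.05,-0.146,0.014,0]]]'>/dev/null; python3 -m jog '[[[-1,0.03,0,0,0],[-1,0.05,0,0,0],[-1,0.05,0,0,0]]]'>/dev/null; python3 st.py
```

```text
t 5.45 mill TCP mm [-54.4  41.6 243.6] yaw rel 0.0023 F mill [-1.2 -0.3 -0.5] open 0.0006
```

```bash
python3 -m jog '[[[-1,0.006,0,0,0],[-1,0.012,0,-0.001,0],[-1,0.017,0,-0.002,0],[-1,0.022,0,-0.002,0],[-1,0.022,0,-0.002,0]]]'; python3 st.py; python3 - <<'E'
from h import *
cv2.imwrite('pics/e_s.png',robot.read_camera('scene')[:,:,::-1])
im=cv2.imread('pics/e_s.png');b=blob(im,'black',(224,177),14);print(b)
q=np.load('q.npy')
for f in(-.06,-.03,0,.03): print(f,proj('scene',mill(q,knob(f,-.188))).round(1))
E
```

```text
time: 5.87
tool_pos: [0.5676, 0.0868, 0.2473]
tool_rot: [-3.142, -0.0, 0.136]
contact_force: [-1.3, 0.3, 0.7]
opening: 0.0005
grip_force: 0.7
t 5.87 mill TCP mm [-35.1  40.1 247.3] yaw rel -0.0002 F mill [-1.2  0.5  0.7] open 0.0005
(array([225.28110599, 175.87557604]), array([217, 168,  17,  17, 217], dtype=int32))
-0.06 [[225.2 176.2]]
-0.03 [[224.  177.3]]
0 [[222.7 178.4]]
0.03 [[221.5 179.5]]
```

```bash
cat > sb.py <<'E'
import sys
from h import *
q=np.load('q.npy');a=float(sys.argv[1]);im=np.ascontiguousarray(robot.read_camera('scene')[:,:,::-1])
n=proj('scene',mill(q,knob(float(sys.argv[2]),a)))[0]
b,s=blob(im,'black',tuple(int(v) for v in n.round()),14)
r=least_squares(lambda v:proj('scene',mill(q,knob(v[0],a)))[0]-b,[0]);r2=least_squares(lambda v:proj('scene',mill(q,knob(*v)))[0]-b,[0,a])
print(b.round(1),s,'fore at fixed across',r.x.round(3),r.fun.round(1),'both free',r2.x.round(3))
E
python3 -m jog '[[[-1,0.004,0,0,0],[-1,0.008,0,0,0],[-1,0.008,0,0,0]]]'>/dev/null; python3 st.py; python3 sb.py -.19 0
```

```text
t 6.17 mill TCP mm [-27.3  40.2 247.4] yaw rel -0.0 F mill [-3.8  0.3  3.7] open 0.0004
[224.  176.9] [216 169  17  17 216] fore at fixed across [-0.033] [0.3 0.3] both free [-0.036 -0.184]
```

The estimated offset between fingers and knob is smaller than the pad width implies, so I'll check it with the wrist camera, which is an independent view.

```bash
python3 - <<'E'
from h import *
q=np.load('q.npy');o=robot.observe();im=np.ascontiguousarray(robot.read_camera('wrist')[:,:,::-1]);cv2.imwrite('pics/w0.png',im)
g=.055
pts=[[g,g,.156],[g,-g,.156],[-g,-g,.156],[-g,g,.156],[0,.018,.156],[0,-.018,.156],knob(-.034,-.19),[-.035,.16,.162],[.05,.16,.162]]
uv=proj('wrist',mill(q,pts),o);print(uv.round(0).tolist())
for u in uv: cv2.circle(im,tuple(u.round().astype(int)),3,(255,0,255),1)
cv2.imwrite('pics/w1.png',cv2.resize(im,(768,576)))
E
```

```text
[[239.0, 94.0], [369.0, 94.0], [356.0, 216.0], [241.0, 216.0], [281.0, 159.0], [321.0, 159.0], [267.0, 198.0], [125.0, 198.0], [112.0, 100.0]]
```

View pics/w1.png

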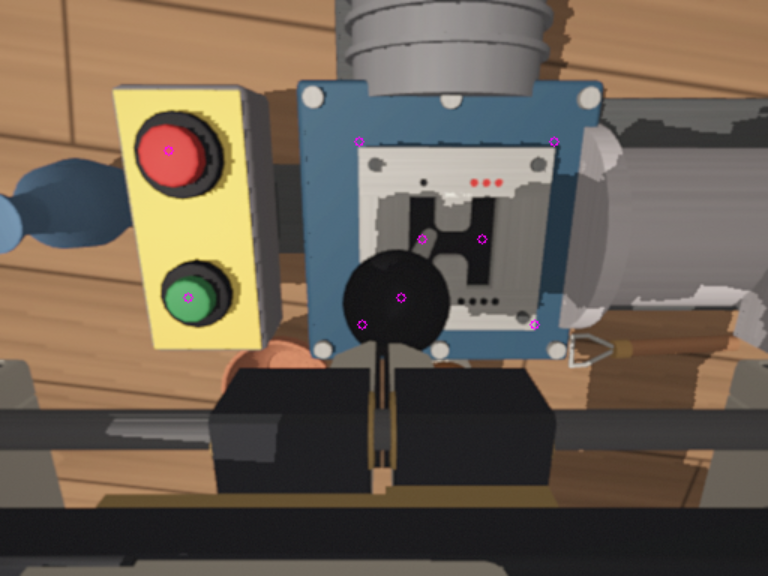

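The wrist view shows the knob over the left slot's neutral end at about (397,303) in scaled pixels, slightly back. The plate overlay is about 3 mm off in x, which is good enough. I'll push 5 mm more and then look again.

```bash
python3 -m jog '[[[-1,0.003,0,0,0],[-1,0.005,0,0,0],[-1,0.005,0,0,0]]]'>/dev/null; python3 st.py; python3 sb.py -.19 0;  python3 -m jog '[[[-1,-0.02,0,0,0],[-1,-0.055,0,0,0],[-1,-0.075,-0.03,0,0],[-1,-0.075,-0.06,0,0],[-1,-0.075,-0.08,0,0]]]'>/dev/null; python3 st.py; python3 sb.py -.19 0
```

```text
t 6.52 mill TCP mm [-21.9  40.2 247.5] yaw rel 0.0001 F mill [-3.6  0.9  5.4] open 0.0006
[223.  177.9] [215 170  17  17 215] fore at fixed across [-0.007] [0.2 0.2] both free [-0.009 -0.185]
t 6.98 mill TCP mm [-97.7 121.7 247.4] yaw rel -0.0004 F mill [ 0.5 -0.5  0. ] open 0.0006
[222.9 178.2] [215 170  17  17 213] fore at fixed across [-0.002] [0.1 0.1] both free [-0.003 -0.188]
```

```bash
python3 -m jog '[[[-1,0.035,0,0,0],[-1,0.07,0,0,0],[-1,0.095,0,0,0],[-1,0.095,0.015,0,0],[-1,0.095,0.03,0,0]]]'>/dev/null; python3 st.py; python3 -m jog '[[[-1,0,0.008,0,0],[-1,0,0.016,0,0],[-1,0,0.024,-0.002,0],[-1,0,0.032,-0.004,0],[-1,0,0.04,-0.006,0]]]'>/dev/null;python3 st.py; python3 sb.py -.1 0
```

```text
t 7.45 mill TCP mm [ -1.5  89.6 245.4] yaw rel 0.0013 F mill [-0.7  0.3 -0. ] open 0.0006
t 7.87 mill TCP mm [ -2.7  49.4 254. ] yaw rel -0.0 F mill [ 0.3 -0.6  0.8] open 0.0002
[222.3 179. ] [215 171  17  16 176] fore at fixed across [-0.031] [-3.7 -4.4] both free [ 0.014 -0.191]
```

```bash
python3 - <<'E'
from h import *
im=np.ascontiguousarray(robot.read_camera('wrist')[:,:,::-1]);im2=np.ascontiguousarray(robot.read_camera('scene')[:,:,::-1])
t=cv2.resize(im2[120:220,175:275],None,fx=3.84,fy=3.84,interpolation=cv2.INTER_CUBIC)
cv2.imwrite('pics/w2.png',np.hstack([im[:,100:500],t]))
E
```

```text
(no output)
```

View pics/w2.png

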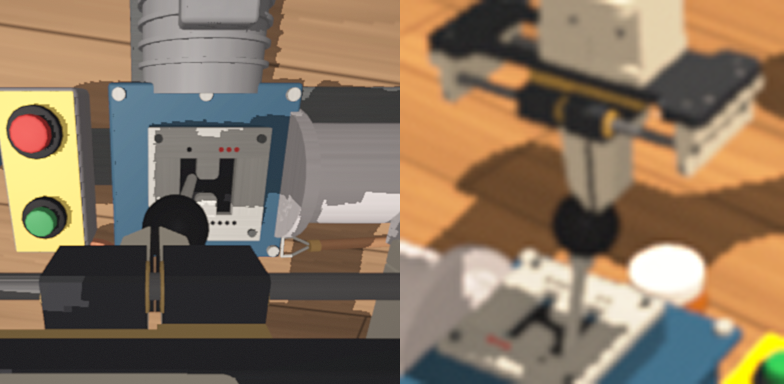

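The scene view shows the fingertip over the ball's upper part at about (590,212) in the crop, so the tips are higher than I assumed. I'll check the tip position numerically.

```bash
python3 - <<'E'
from h import *
o=robot.observe();print(robot.nose_length,o['tool_pos'],o['tool_rot'],o['opening'])
R=Ro.from_euler('xyz',o['tool_rot']).as_matrix()
for z in (0,.008,.02,-.04):
  u=proj('scene',o['tool_pos']+R@[0,0,z])[0];print(z,u.round(1),((u-[175,120])*3.84+[400,0]).round())
  print('  wrist',(proj('wrist',o['tool_pos']+R@[0,0,z],o)[0]-[100,0]).round())
im=cv2.imread('pics/scene0.png')
E
```

```text
0.008 [0.59873388 0.10062431 0.25367802] [ 3.14156931e+00 -1.01685262e-03  1.34856245e-01] 0.00029237305101747504
0 [228.7 178.1] [606. 223.]
  wrist [157. 229.]
0.008 [228.9 180.8] [607. 233.]
  wrist [157. 224.]
0.02 [229.2 184.8] [608. 249.]
  wrist [157. 217.]
-0.04 [227.6 164.2] [602. 170.]
  wrist [158. 262.]
```

The finger sits on top of the ball, and the earlier upward force agrees: the real fingertips are about 2 cm higher than nominal. I'll back off to the left, go down 30 mm and push again.

```bash
python3 -m jog '[[[-1,0,-0.035,0,0],[-1,0,-0.055,0,0],[-1,0,-0.055,0.015,0],[-1,0,-0.055,0.03,0],[-1,0,-0.055,0.03,0]]]'>/dev/null; python3 st.py; python3 sb.py -.19 0; python3 -m jog '[[[-1,0,0.01,0,0],[-1,0,0.02,0,0],[-1,0,0.03,0,0],[-1,0,0.036,0,0],[-1,0,0.04,0,0]]]'>/dev/null;python3 st.py; python3 sb.py -.15 0
```

```text
t 8.43 mill TCP mm [ -4.1 106.3 220.1] yaw rel 0.0016 F mill [-0.3 -0.2 -1.1] open 0.0005
[223.  177.9] [215 170  17  17 221] fore at fixed across [-0.009] [0.2 0.3] both free [-0.011 -0.185]
t 8.9 mill TCP mm [ -1.4  64.8 225.5] yaw rel -0.0012 F mill [-0.6  7.2 10.9] open 0.0004
[218.7 177.3] [213 169  13  17 156] fore at fixed across [0.022] [0.7 0.8] both free [ 0.015 -0.133]
```

```bash
python3 -m jog '[[[-1,0,0.007,-0.004,0],[-1,0,0.014,-0.007,0],[-1,0,0.021,-0.008,0],[-1,0,0.028,-0.009,0],[-1,0,0.028,-0.009,0]]]'>/dev/null; python3 st.py; python3 -m jog '[[[-1,0,0.007,0,0],[-1,0,0.014,0,0],[-1,0,0.021,0,0],[-1,0,0.028,0,0],[-1,0,0.028,0,0]]]'>/dev/null;python3 st.py; python3 sb.py .16 0
```

```text
t 9.37 mill TCP mm [ -2.1  35.3 232.9] yaw rel -0.0015 F mill [-0.3  1.9  3.1] open 0.0005
t 9.78 mill TCP mm [ -1.9   7.5 233.5] yaw rel -0.001 F mill [-0.4  1.7  4.9] open 0.0004
[200.5 171.3] [195 163  14  16 142] fore at fixed across [0.021] [0.5 0.6] both free [0.01  0.178]
```

```bash
python3 -m jog '[[[-1,0,0.004,0,0],[-1,0,0.008,0,0],[-1,0,0.01,0,0],[-1,0,0.01,0,0]]]'>/dev/null; python3 st.py; python3 -m jog '[[[-1,0,-0.03,0,0],[-1,0,-0.06,0,0],[-1,-0.03,-0.07,0,0],[-1,-0.065,-0.07,0,0],[-1,-0.095,-0.07,0,0]]]'>/dev/null;python3 st.py; python3 sb.py .21 0
```

```text
t 10.17 mill TCP mm [ -2.2  -1.7 232.6] yaw rel -0.0005 F mill [0.4 1.7 5.4] open 0.0006
t 10.58 mill TCP mm [-99.6  69.3 230.7] yaw rel 0.0014 F mill [0.8 0.3 0.8] open 0.0004
[200.3 170.5] [193 163  16  16 186] fore at fixed across [-0.017] [-0.4 -0.5] both free [-0.007  0.194]
```

```bash
python3 -m jog '[[[-1,0,0.035,0.002,0],[-1,0,0.07,0.005,0],[-1,0,0.105,0.005,0],[-1,0.02,0.107,0.005,0],[-1,0.05,0.107,0.005,0]]]'>/dev/null; python3 st.py; python3 -m jog '[[[-1,0.01,0,0,0],[-1,0.02,0,0,0],[-1,0.03,0,0,0],[-1,0.04,0,0,0],[-1,0.04,0,0,0]]]'>/dev/null;python3 st.py; python3 sb.py .21 .1
```

```text
t 11.05 mill TCP mm [-48.5 -41.2 227.1] yaw rel -0.0047 F mill [ 1.8 -0.8  0.5] open 0.0007
t 11.47 mill TCP mm [ -7.2 -39.  226. ] yaw rel -0.0006 F mill [-1.4 -1.4  0.1] open 0.0002
[193.6 176.3] [186 169  17  16 205] fore at fixed across [0.137] [-0.1 -0.1] both free [0.139 0.206]
```

```bash
python3 -m jog '[[[-1,0.007,0,0,0],[-1,0.014,0,0,0],[-1,0.019,0,0,0],[-1,0.022,0,0,0],[-1,0.022,0,0,0]]]'>/dev/null;python3 st.py; python3 sb.py .21 .26
```

```text
t 11.93 mill TCP mm [ 13.1 -38.1 225.3] yaw rel -0.0003 F mill [-3.  -0.4 -2.5] open 0.0006
[189.2 181.5] [181 174  17  16 208] fore at fixed across [0.247] [-0.1 -0.1] both free [0.248 0.207]
```

```bash
python3 -m jog '[[[-1,0.003,0,0,0],[-1,0.006,0,0,0],[-1,0.006,0,0,0]]]'>/dev/null;python3 st.py; python3 sb.py .21 .26; python3 -m jog '[[[-1,0.002,0,0,0],[-1,0.004,0,0,0],[-1,0.004,0,0,0],[-1,0.004,0,0,0]]]'>/dev/null;python3 st.py; python3 sb.py .21 .26
```

```text
t 12.23 mill TCP mm [ 18.4 -37.8 225.7] yaw rel -0.0 F mill [-7.8 -1.  -4.2] open 0.0003
[188.8 182.1] [181 174  17  17 213] fore at fixed across [0.258] [-0.2 -0.1] both free [0.259 0.205]
t 12.62 mill TCP mm [ 20.8 -37.7 225.4] yaw rel -0.0 F mill [-12.4  -0.3  -3.1] open 0.0006
[188.8 182.1] [181 174  17  17 207] fore at fixed across [0.258] [-0.2 -0.1] both free [0.26  0.205]
```

The stick is home: force rises with no further movement, fore about 0.26. I'll retreat and move over the green button.

```bash
python3 -m jog '[[[-1,-0.03,0,0,0],[-1,-0.06,0,0,0],[-1,-0.09,0,-0.01,0],[-1,-0.09,-0.03,-0.03,0],[-1,-0.09,-0.06,-0.03,0]]]'>/dev/null; python3 st.py;  python3 -m jog '[[[-1,0,-0.035,0,0],[-1,0.01,-0.07,0,0],[-1,0.02,-0.105,0,0],[-1,0.03,-0.137,0,0],[-1,0.034,-0.137,0,0]]]'>/dev/null; python3 -m jog '[[[-1,0,0,0,0],[-1,0,0,0,0]]]'>/dev/null; python3 st.py; python3 sb.py .21 .26; python3 - <<'E'
from h import *
q=np.load('q.npy');o=robot.observe();im=np.ascontiguousarray(robot.read_camera('wrist')[:,:,::-1])
for p in ([-.035,.16,.162],[.05,.16,.162]):cv2.circle(im,tuple(proj('wrist',mill(q,p),o)[0].round().astype(int)),3,(255,0,255),1)
cv2.imwrite('pics/w3.png',im)
E
```

```text
t 13.08 mill TCP mm [-65.1  21.4 261.2] yaw rel -0.0037 F mill [1.5 0.6 0.7] open 0.0006
t 13.67 mill TCP mm [-31.3 158.9 257.3] yaw rel 0.0005 F mill [-0.4 -0.   0.2] open 0.0004
[188.7 182.7] [181 175  16  16 185] fore at fixed across [0.267] [-0.4 -0.3] both free [0.27 0.2 ]
```

View pics/w3.png

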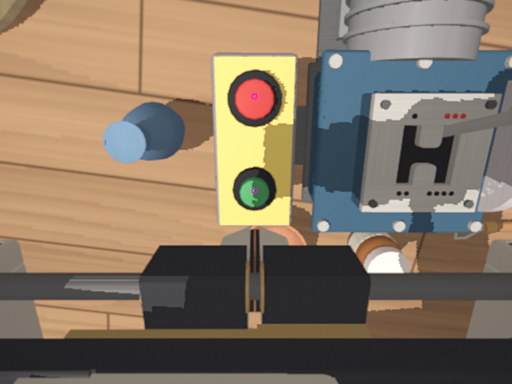

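The wrist view shows green centred at (254,190) on its mark, and the stick in third at the upper right. Descending in steps.

```bash
python3 -m jog '[[[-1,-0.004,0,0.03,0],[-1,-0.004,0,0.055,0],[-1,-0.004,0,0.07,0],[-1,-0.004,0,0.07,0]]]'>/dev/null; python3 st.py; python3 -m jog '[[[-1,0,0,0.006,0],[-1,0,0,0.012,0],[-1,0,0,0.015,0],[-1,0,0,0.015,0]]]'>/dev/null; python3 st.py
```

```text
t 14.1 mill TCP mm [-37.6 157.6 183.8] yaw rel -0.0019 F mill [-0.9  0.  -0.4] open 0.0004
t 14.43 mill TCP mm [-35.4 158.9 172.1] yaw rel -0.0002 F mill [ 0.1  0.3 -0.3] open 0.0005
```

```bash
for i in 1; do python3 -m jog '[[[-1,0,0,0.002,0],[-1,0,0,0.004,0],[-1,0,0,0.004,0]]]'>/dev/null; python3 st.py; python3 -m jog '[[[-1,0,0,0.002,0],[-1,0,0,0.003,0],[-1,0,0,0.003,0]]]'>/dev/null; python3 st.py; done
```

```text
t 14.68 mill TCP mm [-35.5 159.2 168. ] yaw rel 0.0002 F mill [-0.  -0.1 -1.5] open 0.0006
t 14.93 mill TCP mm [-35.6 159.2 164.8] yaw rel 0.0002 F mill [ 0.3  0.1 -0. ] open 0.0005
```

```bash
python3 -m jog '[[[-1,0,0,0.002,0],[-1,0,0,0.004,0],[-1,0,0,0.004,0]]]'>/dev/null; python3 st.py; python3 -m jog '[[[-1,0,0,0.002,0],[-1,0,0,0.003,0],[-1,0,0,0.003,0]]]'>/dev/null; python3 st.py;  python3 -m jog '[[[-1,0,0,0.002,0],[-1,0,0,0.003,0],[-1,0,0,0.003,0]]]'>/dev/null; python3 st.py
```

```text
t 15.18 mill TCP mm [-35.7 159.1 160.6] yaw rel 0.0001 F mill [ 0.4 -0.2  0.2] open 0.0005
t 15.43 mill TCP mm [-35.6 159.1 157.7] yaw rel 0.0001 F mill [-0.1  0.1  0.4] open 0.0002
t 15.68 mill TCP mm [-35.6 159.1 154.8] yaw rel 0.0001 F mill [-0.1  0.   0. ] open 0.0005
```

```bash
python3 -m jog '[[[-1,0,0,0.002,0],[-1,0,0,0.003,0],[-1,0,0,0.003,0]]]'>/dev/null; python3 st.py; python3 -m jog '[[[-1,0,0,0.002,0],[-1,0,0,0.003,0],[-1,0,0,0.003,0]]]'>/dev/null; python3 st.py;  python3 -m jog '[[[-1,0,0,0.002,0],[-1,0,0,0.003,0],[-1,0,0,0.003,0]]]'>/dev/null; python3 st.py
```

```text
t 15.93 mill TCP mm [-35.6 159.1 151.8] yaw rel 0.0001 F mill [ 0.3  0.1 -0.8] open 0.0004
t 16.18 mill TCP mm [-35.6 159.1 148.8] yaw rel 0.0001 F mill [0.6 0.  1. ] open 0.0005
t 16.43 mill TCP mm [-35.6 159.1 145.8] yaw rel 0.0 F mill [-0.3 -0.6 -0.3] open 0.0003
```

```bash
python3 -m jog '[[[-1,0,0,0.001,0],[-1,0,0,0.002,0],[-1,0,0,0.002,0]]]'>/dev/null; python3 st.py; python3 -m jog '[[[-1,0,0,0.001,0],[-1,0,0,0.002,0],[-1,0,0,0.002,0]]]'>/dev/null; python3 st.py;  python3 - <<'E'
from h import *
a=robot.read_camera('scene')[150:270,200:340,::-1];b=robot.read_camera('side')[150:270,150:290,::-1]
cv2.imwrite('pics/f.png',cv2.resize(np.hstack([a,b]),None,fx=2.85,fy=2.85,interpolation=cv2.INTER_CUBIC))
E
```

```text
t 16.68 mill TCP mm [-35.4 159.2 144.1] yaw rel 0.0001 F mill [-0.2  0.2  1. ] open 0.0003
t 16.93 mill TCP mm [-35.4 159.1 142.2] yaw rel 0.0001 F mill [-1.1  0.1  3.3] open 0.0004
```

View pics/f.png

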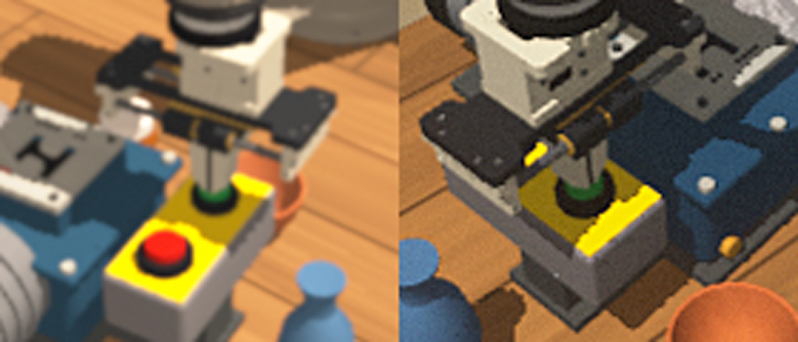

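Both views show the fingertips resting on the green button with everything else clear (Fz has begun to rise). Pressing about 7 mm further.

```bash
python3 -m jog '[[[-1,0,0,0.002,0],[-1,0,0,0.004,0],[-1,0,0,0.005,0],[-1,0,0,0.005,0]]]'>/dev/null; python3 st.py; python3 -m jog '[[[-1,0,0,0.001,0],[-1,0,0,0.002,0],[-1,0,0,0.003,0],[-1,0,0,0.003,0],[-1,0,0,0.003,0]]]'>/dev/null; python3 st.py
```

```text
t 17.37 mill TCP mm [-35.3 159.2 138.6] yaw rel 0.0002 F mill [-2.4 -1.8 12.6] open 0.0004
t 17.78 mill TCP mm [-35.1 159.2 138.2] yaw rel 0.0004 F mill [-9.6 -2.4 28.3] open 0.0001
```

The button is bottomed: 28 N with no further travel. Releasing and retreating upward.

```bash
python3 -m jog '[[[-1,0,0,-0.01,0],[-1,0,0,-0.035,0],[-1,0,0,-0.07,0],[-1,0,0,-0.105,0],[-1,0,0,-0.13,0]]]'>/dev/null; python3 -m jog '[[[-1,-0.03,0,0,0],[-1,-0.06,0,0,0],[-1,-0.06,0,0,0],[-1,-0.06,0,0,0],[-1,-0.06,0,0,0]]]'>/dev/null; python3 st.py; python3 sb.py .21 .26; python3 - <<'E'
from h import *
q=np.load('q.npy')
im=np.ascontiguousarray(robot.read_camera('scene')[:,:,::-1]);i0=cv2.imread('pics/scene0.png')
for k,n in (('green',(275,216)),('red',(258,237))): print(k,blob(im,k,n,18)[0],blob(i0,k,n,18)[0])
E
```

```text
t 18.62 mill TCP mm [-95.  159.2 264. ] yaw rel 0.0001 F mill [-0.   1.   0.6] open 0.0002
[188.8 182.7] [181 175  16  16 182] fore at fixed across [0.265] [-0.4 -0.3] both free [0.269 0.199]
green [274.84210526 215.64210526] [274.96703297 215.94505495]
red [257.53900709 236.94326241] [257.56737589 236.97163121]
```

The stick is in third, the green and red buttons are up, and the arm is clear.

```bash
python3 -c "
from cell import robot
print(robot.hand_in())"
```

```text
the job is handed in; nothing more can be done
None
```

The stick was pushed to neutral, across to the right and home into third, then the green start button was pressed right down and came back up; the job is handed in after about 19 s on the robot's clock, but hand-in returned no verdict, and I did not re-measure the pots and turning tool at the end.

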